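# Open the dust pot of the key cutter

## Task

Open the grey dust pot on the bench so that its filter can be changed: turn its bayonet cover by the bar handle a quarter turn counterclockwise (seen from above) while it sits on the pot, lift it off, and set it down gently, handle up, flat in the empty steel tray. Leave the other things on the bench where they are.

Things in the scene. Friction and masses are not known exactly. Their poses are not given: they have to be found in the camera images.
- pot: The dust pot, fixed to the bench: grey upright cylinder, 120 mm diameter, on a 160 mm round foot, rim 80 mm above the bench. Origin on its axis at bench level, z up. A low pipe stub (34 mm diameter) points along its +y, out to 88 mm from the axis. The cover's lugs are locked under two steel claws at the rim, see point pot_rim.
- pot_rim (a point): Centre of the pot's rim, 80 mm above the bench, axes as the pot's. The two opposite claws reach 75 mm out from the axis and 15 mm above the rim; each roofs the angles from about -18 to +50 degrees about z, counted counterclockwise from the pot's +x (one claw) or -x (the other). Fixed stops end the cover's turn near -5 and +97 degrees.
- cover: The loose cover, 0.25 to 0.5 kg: aluminium disc 110 mm across, 16 mm thick, below it a loose spigot 85 mm across, 10 mm deep, on top a bar handle. Origin: centre of the spigot's underside, 70 mm above the bench when on the pot, 4 mm when flat in the tray; z up. At the start its x axis is 0 to 6 degrees counterclockwise of the pot's x axis: locked, only 2 mm of lift.
- cover_lug (a point): Outer end of one of the cover's two lugs, 66 mm from the axis on its +x, 13 mm above the cover's origin; the other is opposite. Lugs are 22 mm wide, 6 mm thick. They are clear of the claws, and the cover lifts off, when the cover's x axis stands 67 to 95 degrees counterclockwise of the pot's x axis. The cover turns with light friction only.
- cover_grip (a point): Centre of the cover's black bar handle, on the cover's axis, 50 mm above the cover's origin, axes as the cover's. The bar is 90 mm long along x, 12 mm wide along y and 48 mm tall, 24 mm above and below this point; the disc begins just beneath it. To be pinched across y.
- tray: The empty shallow square steel tray, fixed to the bench: 200 x 200 mm, 18 mm tall, walls and floor 4 mm thick. Origin: centre of its underside, at bench level; x and y along its sides.
- jar: Bystander: small amber glass jar with a steel lid, 60 mm diameter, 70 mm tall, standing behind the pot (on the side away from the robot). Origin at its underside or in its middle.
- tin: Bystander: flat round polish tin, 76 mm diameter, 28 mm tall, lying behind the tray. Origin at its underside or in its middle.
- glue: Bystander: white plastic bottle, 40 mm diameter, 95 mm tall, standing between pot and tray. Origin at its underside or in its middle.
- can: Bystander: spray can, 66 mm diameter, 180 mm tall, off to the right. Origin at its underside or in its middle.
- hammer: Bystander: hammer lying off to the left. Origin at its underside or in its middle.
- brush: Bystander: brush lying on the far part of the bench. Origin at its underside or in its middle.
- screwdriver: Bystander: screwdriver lying near the robot, between pot and tray. Origin at its underside or in its middle.
Things that resemble listed ones, but are neither listed nor needed, are in the scene too. Leave any yellow look-alike of the cover alone.

How it is judged:
By the outcome, as a careful person would: the job done as asked, in the order asked, and still so for the second after the job is handed in, with the robot touching nothing.
It also fails if it takes over 54 s, if anything falls off the work surface, if the arm or the gripper's body presses on something with over 40 N, if the wrist force passes 120 N, or if a joint passes its speed limit or range.

## Robot

A 6-joint arm with a two-finger parallel gripper is mounted at the origin on the work surface. World frame = base frame: x ahead of the robot, y to its left, z up, the work surface at z = 0. Lengths are in m, angles in rad, forces in N, time in s.
With the tool pointing down it reaches from about 0.25 to 0.775 m from the base axis. Payload 4 kg.
Tool frame: the origin (TCP) lies at the very end of the fingers, on their centre line; the grasp point (between the pads) lies 19 mm behind it; z points along the fingers, y is the direction in which the jaws open and shut (so a half turn about z gives the same grasp; the last joint's range is limited). The gripper opens to 94 mm and grips with 3 to 60 N. Pads are 16 mm wide; open, the fingers measure 119 mm over their backs; the gripper's body (75 mm by 177 mm) begins 78 mm behind the grasp point.
Start: joints at [1.134, 0.087, 1.371, -0, 1.684, -0.103], TCP at [0.18, 0.52, 0.206] pointing down, gripper open.
Joint ranges: [-3.1, 3.1], [-0.76, 2.03], [0.27, 2.55], [-1.08, 4.22], [0.17, 2.65], [-2.57, 2.57]. Speed limits (rad/s): [2.79, 2.79, 3.14, 3.14, 3.14, 3.14].

## Interface

Orientations are given as [roll, pitch, yaw] about the fixed x, y, z axes, in that order (R = Rz(yaw) Ry(pitch) Rx(roll)).
In Python, from bench import robot, snapshot, calibration gives the robot as it stands. The module is installed in compiled form; this text tells all that it offers.
- The arm moves only by the tool servo_tool, never from a script. Its argument "series" is text: rows parted by semicolons, each of 5 numbers parted by spaces: the closure, from -1 (fully open) to 1 (shut), then the shift along the tool's x, y, z in cm, then the turn about the tool's z in rad. A call has 1 to 20 rows; each row is the pose to reach, as a shift and turn from the pose commanded when the call began, along the tool's axes at that moment; what a row does not reach only later rows make up. A row lasts 1/12 s, in which the tool goes at most 41.7 mm and 7.16 degrees, less where a joint would pass 70% of its speed; a pose out of reach is approached as far as the arm can. A call with a gripper value outside its range is refused whole. The fingers move at their own pace and stop on an object; the grip force is fixed at half the most. Time passes only in rows, so rows that repeat a pose let the fingers close. It gives the time, the measured TCP pose, the force and the opening at its end, in the units of the state.
- robot.get_obs(): the state, without advancing time (a new reading comes with each control period).
- snapshot(name): name is "scene" or "top" or "wrist"; returns (picture, depth): 420x560x3 uint8, red, green, blue; 420x560 float32, m along the optical axis (not along the pixel's ray), 0 where there is no reading.
- calibration(name): a dict with "fx", "fy", "cx", "cy" (pixels), "rvec" (rotation vector, rad) and "tvec" (3), from world to camera coordinates, as OpenCV has them; the wrist camera has in their place "tool_from_camera" (4x4, takes a point from camera to tool coordinates, whose origin is the TCP and whose axes are the flange's). Camera axes: x right, y down, z forward; pixel columns grow to the right and rows downward; lengths in m; the calibration is good to about 2 mm. A picture is of the moment at which its call begins: read the wrist's pose just before it. calibration takes no time and is no camera call.
- robot.close_job(): hands the job in, once; it reports no verdict.
The state is a dict: "time": time; "joint_positions": joint angles; "qvel": joint speeds; "joint_torque": joint torques, N m; "tool_pos": TCP position; "ee_rot": TCP orientation; "wrist_force": force on the tool from outside, world axes, zero at the start; "wrist_torque": the same for the moment, N m; "width": finger opening in m.
Only numpy, scipy, OpenCV 4.12 (cv2) and the standard library are available. Lean on these libraries where they do the work, as an engineer would, in place of code of your own. Each camera call takes 0.05 s, during which the arm holds its last target. There are 200 camera calls.

## Working session

There is one attempt and no reset: what is moved stays moved. The work goes in short steps, Python scripts to look and compute and a tool call to move; the robot and the scene stay as the last step left them, time stands still between calls to the robot, and variables do not carry over. Pictures are saved under pics/ and viewed, about 8 in all and at most 12, crops included, and the job is handed in when it is done.

Besides the shell and the picture viewer there is one more tool, called in YAML: its name, and indented under it one key for each argument. servo_tool: Moves the arm, as the interface text tells. Its arguments: {"type":"object","properties":{"series":{"type":"string"}},"required":["series"]}

```bash
mkdir -p pics; cat > h.py <<'E'
import numpy as np, cv2
from bench import robot, snapshot, calibration
def cam(n):
    c=calibration(n); K=np.array([[c['fx'],0,c['cx']],[0,c['fy'],c['cy']],[0,0,1]])
    R,_=cv2.Rodrigues(np.array(c['rvec'],float)); return K,R,np.array(c['tvec'],float).ravel()
def ray(n,uv,z):
    K,R,t=cam(n); uv=np.atleast_2d(uv).astype(float)
    d=(R.T@np.linalg.inv(K)@np.c_[uv,np.ones(len(uv))].T).T; o=-R.T@t
    return o+d*((z-o[2])/d[:,2])[:,None]
def cloud(n,dep):
    K,R,t=cam(n); v,u=np.indices(dep.shape)
    p=np.linalg.inv(K)@np.stack([u.ravel(),v.ravel(),np.ones(u.size)])*dep.ravel()
    return (R.T@(p-t[:,None])).T.reshape(*dep.shape,3)
E
python3 - <<'E'
from h import *
for n in('top','scene'):
    p,d=snapshot(n); np.savez(n+'0.npz',p=p,d=d); cv2.imwrite(f'pics/{n}0.png',p[:,:,::-1])
    K,R,t=cam(n); print(n,-R.T@t,K[0,0],(d>0).mean())
print(robot.get_obs())
E
```

```text
top [ 0.49964596 -0.00417845  1.56159976] 428.25311582059226 0.9960034013605442
scene [ 1.30090561 -0.9150205   0.88875472] 455.5199863520931 0.995812074829932
{'time': 0.1, 'joint_positions': array([ 1.13390692e+00,  8.78894885e-02,  1.37207299e+00, -1.10807681e-05,
        1.68356611e+00, -1.03148718e-01]), 'qvel': array([-2.41900845e-04, -1.72868178e-03, -3.48003767e-03,  6.84561749e-04,
       -5.22639864e-04, -4.92792635e-05]), 'joint_torque': array([ 3.24616660e-03, -3.41250765e+01, -3.03302157e+01,  7.22317840e-02,
        3.04306566e-02, -8.79859317e-05]), 'tool_pos': array([0.18000069, 0.51921006, 0.2044319 ]), 'ee_rot': array([-3.13966588e+00, -1.88380715e-04,  2.80785055e+00]), 'wrist_force': array([0.63127103, 0.18383451, 0.25241555]), 'wrist_torque': array([ 0.03057064, -0.01102552, -0.00715775]), 'width': 0.09424056344978456}
```

View pics/top0.png

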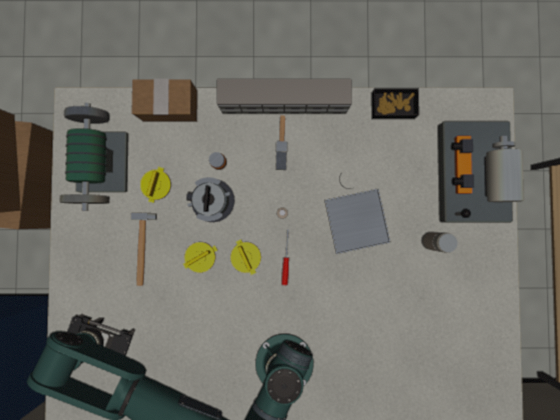

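View pics/scene0.png

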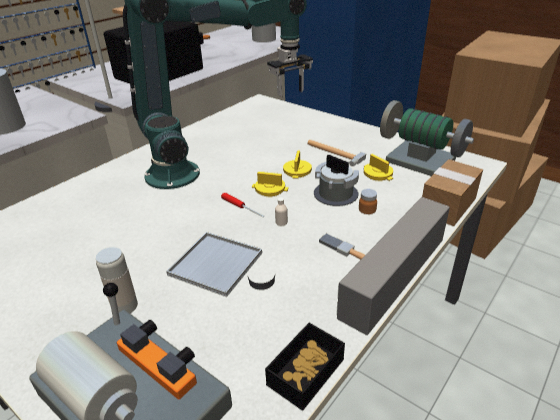

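Candidates for the cover in the top view: grey disc with black bar at (210,200) on the grey pot; the yellow look-alikes at (155,184), (200,257) and (246,256). Only the grey one sits on a pot between claws. Next I'll measure it and confirm it in a crop.

```bash
python3 - <<'E'
from h import *
f=np.load('top0.npz');p,d=f['p'],f['d'];P=cloud('top',d)
g=p.max(2)
# handle
m=np.zeros(g.shape,np.uint8); m[180:222,188:232]=1
hm=((g<60)&(m>0)&(P[...,2]>.125)).astype(np.uint8)
print('handle px',hm.sum(),'z',np.median(P[hm>0][:,2]))
ys,xs=np.nonzero(hm); r=cv2.minAreaRect(np.c_[xs,ys].astype(np.float32))
W=ray('top',np.c_[xs,ys],.144)[:,:2]; c=W.mean(0); u,s,vt=np.linalg.svd(W-c)
print('handle centre',c,'ang',np.degrees(np.arctan2(vt[0,1],vt[0,0])),'rect',cv2.minAreaRect(W.astype(np.float32)*1000))
B=cv2.boxPoints(cv2.minAreaRect(W.astype(np.float32)*1000))
h2=(P[...,2]>.138)&(m>0); q=P[h2]; print('depth handle',q.mean(0),len(q),cv2.minAreaRect(q[:,:2].astype(np.float32)*1000))
# disc top at .096 and claws
for lo,hi in((.066,.09),(.09,.105)):
    q=P[(P[...,2]>lo)&(P[...,2]<hi)&(m>0)]; print(lo,len(q),np.median(q,0),cv2.minEnclosingCircle(q[:,:2].astype(np.float32)*1000))
# tray
t=((P[...,0]>.35)&(P[...,0]<.68)&(P[...,1]<-.1)&(P[...,1]>-.45)&(g<185)).astype(np.uint8)
t[:, :310]=0
n,l,st,ce=cv2.connectedComponentsWithStats(t)
for i in range(1,n):
    if st[i,4]>150:
        k=np.argwhere(l==i)[:,::-1]; W=ray('top',k,.018)[:,:2]; print(st[i],cv2.minAreaRect(W.astype(np.float32)*1000),'z',np.median(P[l==i][:,2]))
print('bench z',np.median(P[250:300,300:340,2]))
# bystander heights
for nme,(u,v) in dict(jar=(217,160),glue=(282,213),ylw=(155,184),y2=(200,257),tin=(348,180)).items():
    w=P[v-8:v+9,u-8:u+9].reshape(-1,3); w=w[w[:,2]>.015]; print(nme,w.mean(0) if len(w) else 0,w[:,2].max() if len(w) else 0)
a=cv2.resize(p[170:235,175:245,::-1],None,fx=7,fy=7,interpolation=cv2.INTER_CUBIC)
s=np.load('scene0.npz')['p'][140:215,300:400,::-1]; b=cv2.resize(s,(455*100//75//2,455//2),interpolation=cv2.INTER_CUBIC)
o=np.zeros((455,490+b.shape[1],3),np.uint8); o[:,:490]=a;o[:b.shape[0],490:]=b; cv2.imwrite('pics/crop.png',o)
E
```

```text
handle px 98 z 0.14339870923300188
handle centre [0.57712893 0.25773402] ang 175.55561223056864 rect ((577.4185180664062, 252.7700958251953), (82.94575500488281, 23.176538467407227), 0.49679064750671387)
depth handle [0.57451021 0.24245387 0.23609154] 108 ((561.6001586914062, 128.563232421875), (279.5537109375, 87.66079711914062), 82.39035034179688)
0.066 168 [0.57186686 0.22347994 0.08209881] ((579.5714721679688, 259.7144775390625), 74.68876647949219)
0.09 866 [0.57786312 0.25293339 0.09685144] ((579.2682495117188, 260.945556640625), 74.83321380615234)
[ 312  173   97   91 8663] ((514.1771240234375, -273.6668395996094), (345.94195556640625, 324.1888122558594), 89.90431213378906) z 0.0025956599038520095
bench z 0.0014344688907828374
jar [0.7159437  0.23363912 0.06956928] 1.5615997570583873
glue [0.53274004 0.00728282 0.07266866] 0.10026147689678874
ylw [0.63428299 0.45630246 0.04820801] 1.5615997570583873
y2 [0.37650393 0.29549335 0.04463821] 1.5615997570583873
tin [ 0.62745036 -0.21817679  0.02356427] 0.031946412015304106
```

View pics/crop.png

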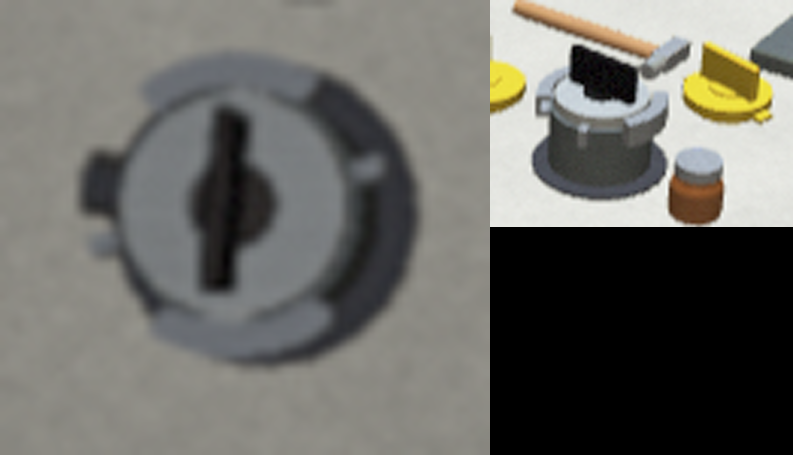

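The crop shows the grey pot with its claws at the top and bottom of the picture. The pipe stub is on the left (98,183) and the black bar runs roughly along world x, so this is the right cover. I'm moving above it for a wrist view.

servo_tool:
  series: "-1 -3 -1 -3 0.12;-1 -7 -2 -6 0.24;-1 -11 -3 -9 0.36;-1 -15 -4 -10 0.48;-1 -19 -5 -10 0.6;-1 -23 -6 -10 0.72;-1 -27 -7 -10 0.84;-1 -31 -8 -10 0.96;-1 -35 -9 -10 1.08;-1 -39 -10 -10 1.2;-1 -42 -11 -10 1.32;-1 -44 -11.5 -10 1.44;-1 -46.1 -11.5 -10 1.56;-1 -46.1 -11.5 -10 1.68;-1 -46.1 -11.5 -10 1.8;-1 -46.1 -11.5 -10 1.92;-1 -46.1 -11.5 -10 2.04;-1 -46.1 -11.5 -10 2.16;-1 -46.1 -11.5 -10 2.28;-1 -46.1 -11.5 -10 2.4"

```text
time: 1.77
tool_pos: [0.578, 0.2599, 0.3046]
ee_rot: [-3.141, 0.002, 0.402]
wrist_force: [0.1, 0.3, -0.6]
width: 0.0935
```

servo_tool:
  series: "-1 0 0 0 0.12;-1 0 0 0 0.24;-1 0 0 0 0.36;-1 0 0 0 0.48;-1 0 0 0 0.487;-1 0 0 0 0.487;-1 0 0 0 0.487"

```text
time: 2.35
tool_pos: [0.578, 0.2599, 0.3051]
ee_rot: [3.141, 0.001, -0.077]
wrist_force: [0.9, -0.8, -0.1]
width: 0.0939
```

```bash
cat >> h.py <<'E'
from scipy.spatial.transform import Rotation as Ro
def wcam():
    c=calibration('wrist'); o=robot.get_obs(); T=np.eye(4)
    T[:3,:3]=Ro.from_euler('xyz',o['ee_rot']).as_matrix(); T[:3,3]=o['tool_pos']
    K=np.array([[c['fx'],0,c['cx']],[0,c['fy'],c['cy']],[0,0,1]]); return K,T@np.array(c['tool_from_camera'])
def wray(KT,uv,z):
    K,T=KT; uv=np.atleast_2d(uv).astype(float)
    d=(T[:3,:3]@np.linalg.inv(K)@np.c_[uv,np.ones(len(uv))].T).T; o=T[:3,3]
    return o+d*((z-o[2])/d[:,2])[:,None]
def wcloud(KT,dep):
    K,T=KT; v,u=np.indices(dep.shape)
    p=np.linalg.inv(K)@np.stack([u.ravel(),v.ravel(),np.ones(u.size)])*dep.ravel()
    return (T[:3,:3]@p+T[:3,3:]).T.reshape(*dep.shape,3)
E
python3 - <<'E'
from h import *
KT=wcam(); p,d=snapshot('wrist'); np.savez('w1.npz',p=p,d=d,K=KT[0],T=KT[1]); cv2.imwrite('pics/w1.png',p[:,:,::-1])
o=robot.get_obs(); print(o['time'],o['tool_pos'],o['ee_rot'],o['joint_positions']); print(KT[1])
P=wcloud(KT,d); m=(P[...,2]>.135)&(P[...,2]<.155)&(p.max(2)<70)&(np.hypot(P[...,0]-.578,P[...,1]-.26)<.06)
q=P[m]; print('handle top',m.sum(),q.mean(0) if len(q) else 0,cv2.minAreaRect(q[:,:2].astype(np.float32)*1000) if len(q) else 0)
f=np.load('top0.npz');p=f['p']
print(p[221,357],p[260,400],p[221,330])
t=((p[...,2].astype(int)-p[...,0]>2)).astype(np.uint8); t[:,:310]=0;t[:,410:]=0;t[:160]=0;t[265:]=0
t=cv2.morphologyEx(t,cv2.MORPH_OPEN,np.ones((3,3))); n,l,st,_=cv2.connectedComponentsWithStats(t)
i=1+st[1:,4].argmax(); k=np.argwhere(l==i)[:,::-1]
print(st[i],cv2.minAreaRect(ray('top',k,.018)[:,:2].astype(np.float32)*1000))
E
```

```text
2.4 [0.57805213 0.25994096 0.30521826] [ 3.14150081e+00  4.09820408e-04 -7.72365414e-02] [3.33126821e-01 2.86204454e-01 9.43054270e-01 8.41453514e-05
 1.91274637e+00 1.98118787e+00]
[[-7.73627863e-02 -9.64213497e-01 -2.53588902e-01  6.50216681e-01]
 [-9.97002831e-01  7.49704935e-02  1.90992395e-02  2.54255826e-01]
 [ 5.95940624e-04  2.54306424e-01 -9.67123512e-01  4.84436977e-01]
 [ 0.00000000e+00  0.00000000e+00  0.00000000e+00  1.00000000e+00]]
handle top 1129 [0.58171407 0.25995486 0.14334414] ((579.8192138671875, 259.84832763671875), (11.60183334350586, 89.00386810302734), 85.32476043701172)
[105 109 114] [138 135 129] [103 104 105]
[ 326  189   63   64 2927] ((503.9001770019531, -263.3421630859375), (197.38726806640625, 197.59332275390625), 11.912687301635742)
```

View pics/w1.png

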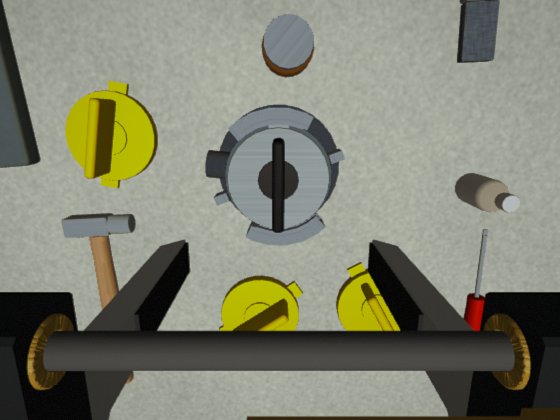

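The wrist view shows the cover centred at (278,180), with a bar about 89 x 11.6 mm at z 0.143, which matches the description. The axis is at (0.580, 0.260) and the bar at -4.7°. The tray centre is (0.504, -0.263), 197 mm square and turned about 12°. Descending and gripping.

servo_tool:
  series: "-1 0.2 0 3 0;-1 0.2 0 6.5 0;-1 0.2 0 10 0;-1 0.2 0 13 0;-1 0.2 0 15.5 0;-1 0.2 0 17.5 0;-1 0.2 0 19 0;-1 0.2 0 19.6 0;-1 0.2 0 19.6 0;-1 0.2 0 19.6 0"

```text
time: 3.23
tool_pos: [0.5804, 0.2599, 0.11]
ee_rot: [-3.141, -0.001, -0.079]
wrist_force: [0.5, 0.0, 0.6]
width: 0.0938
```

servo_tool:
  series: "0 0 0 0 0;0.4 0 0 0 0;0.7 0 0 0 0;1 0 0 0 0;1 0 0 0 0;1 0 0 0 0;1 0 0 0 0;1 0 0 0 0;1 0 0 0 0;1 0 0 0 0"

```text
time: 4.07
tool_pos: [0.5801, 0.2598, 0.1094]
ee_rot: [-3.142, 0.0, -0.079]
wrist_force: [0.3, 0.0, 0.2]
width: 0.0305
```

Fingers are still closing, so I'm waiting.

servo_tool:
  series: "1 0 0 0 0;1 0 0 0 0;1 0 0 0 0;1 0 0 0 0;1 0 0 0 0;1 0 0 0 0"

```text
time: 4.57
tool_pos: [0.5801, 0.2599, 0.1095]
ee_rot: [-3.141, -0.0, -0.079]
wrist_force: [1.2, 0.0, -0.5]
width: 0.0118
```

servo_tool:
  series: "1 0 0 0 -0.04;1 0 0 0 -0.1;1 0 0 0 -0.18;1 0 0 0 -0.26;1 0 0 0 -0.34;1 0 0 0 -0.42;1 0 0 0 -0.5;1 0 0 0 -0.58;1 0 0 0 -0.66;1 0 0 0 -0.74"

```text
time: 5.4
tool_pos: [0.5801, 0.2597, 0.1095]
ee_rot: [3.142, 0.0, 0.664]
wrist_force: [-0.2, -0.0, 0.1]
width: 0.0121
```

servo_tool:
  series: "1 0 0 0 -0.08;1 0 0 0 -0.16;1 0 0 0 -0.24;1 0 0 0 -0.32;1 0 0 0 -0.4;1 0 0 0 -0.48;1 0 0 0 -0.56;1 0 0 0 -0.63;1 0 0 0 -0.69;1 0 0 0 -0.72;1 0 0 0 -0.72;1 0 0 0 -0.72"

```text
time: 6.4
tool_pos: [0.5801, 0.2597, 0.1095]
ee_rot: [3.142, 0.0, 1.38]
wrist_force: [0.6, -0.9, 0.1]
width: 0.0117
```

```bash
python3 - <<'E'
from h import *
o=robot.get_obs(); print({k:np.round(o[k],3) for k in('tool_pos','ee_rot','wrist_force','wrist_torque','width','joint_positions')})
KT=wcam();p,d=snapshot('wrist'); np.savez('w2.npz',p=p,d=d,K=KT[0],T=KT[1]); cv2.imwrite('pics/w2.png',p[:,:,::-1])
E
```

```text
{'tool_pos': array([0.58 , 0.26 , 0.109]), 'ee_rot': array([3.142, 0.   , 1.38 ]), 'wrist_force': array([ 0.575, -0.919,  0.098]), 'wrist_torque': array([-0.06 ,  0.104,  0.179]), 'width': np.float64(0.012), 'joint_positions': array([ 0.332,  0.311,  1.298, -0.   ,  1.532,  0.522])}
```

View pics/w2.png

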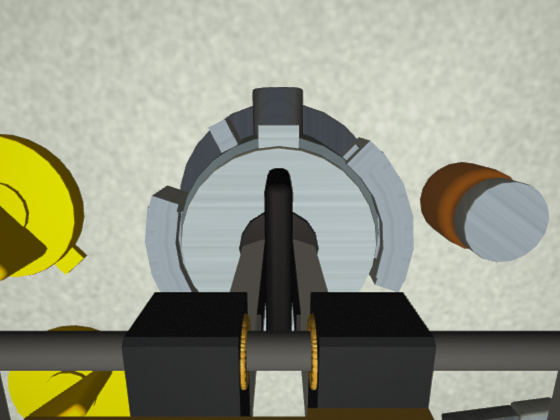

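The lug, at (278,132), is clear of both claws and over the pipe stub. I'll lift gently.

servo_tool:
  series: "1 0 0 -0.3 0;1 0 0 -0.7 0;1 0 0 -1.2 0;1 0 0 -1.8 0;1 0 0 -2.5 0;1 0 0 -3 0;1 0 0 -3 0"

```text
time: 7.03
tool_pos: [0.5811, 0.2602, 0.1418]
ee_rot: [3.138, -0.002, 1.381]
wrist_force: [0.1, 0.3, -3.5]
width: 0.0118
```

servo_tool:
  series: "1 0 0 -2 0;1 0 0 -5 0;1 0 0 -8 0;1 -1 0 -10 0;1 -3 0.1 -11 0;1 -6 0.3 -11 0;1 -9.5 0.4 -11 0;1 -13 0.6 -11 0;1 -16.5 0.7 -11 0;1 -20 0.9 -11 0;1 -23.5 1.1 -11 0;1 -27 1.2 -11 0;1 -30.5 1.4 -11 0;1 -34 1.5 -11 0;1 -37.5 1.7 -11 0;1 -41 1.9 -11 0;1 -44.5 2 -11 0;1 -47.5 2.2 -11 0;1 -50 2.3 -11 0;1 -51.5 2.4 -11 0"

```text
time: 8.7
tool_pos: [0.5055, -0.2533, 0.2493]
ee_rot: [-3.141, 0.001, 1.378]
wrist_force: [-0.1, -0.2, -3.7]
width: 0.0122
```

servo_tool:
  series: "1 -0.8 0 0 0;1 -1.3 0 0 0;1 -1.3 0 0 0;1 -1.3 0 0 0;1 -1.3 0 0 0"

```text
time: 9.12
tool_pos: [0.5044, -0.2619, 0.2496]
ee_rot: [3.141, -0.001, 1.383]
wrist_force: [0.1, 0.3, -3.6]
width: 0.0119
```

```bash
python3 - <<'E'
from h import *
o=robot.get_obs(); print({k:np.round(o[k],3) for k in('time','tool_pos','ee_rot','wrist_force','wrist_torque','width','joint_positions')})
KT=wcam();p,d=snapshot('wrist'); cv2.imwrite('pics/w3.png',p[:,:,::-1])
P=wcloud(KT,d); m=P[...,2]>.12; q=P[m&(p.max(2)>90)]
print('wall/tray z pts',[np.round(P[v,u],3).tolist() for u,v in((280,60),(150,60),(420,60),(60,150),(500,150))])
E
```

```text
{'time': np.float64(9.117), 'tool_pos': array([ 0.504, -0.262,  0.25 ]), 'ee_rot': array([ 3.141e+00, -1.000e-03,  1.383e+00]), 'wrist_force': array([ 0.101,  0.264, -3.584]), 'wrist_torque': array([-0.012,  0.114, -0.004]), 'width': np.float64(0.012), 'joint_positions': array([-5.790e-01,  1.240e-01,  1.244e+00,  1.000e-03,  1.774e+00,
       -3.910e-01])}
wall/tray z pts [[0.529, -0.137, 0.0], [0.389, -0.11, 0.001], [0.68, -0.165, -0.0], [0.259, -0.185, -0.0], [0.762, -0.281, 0.0]]
```

View pics/w3.png

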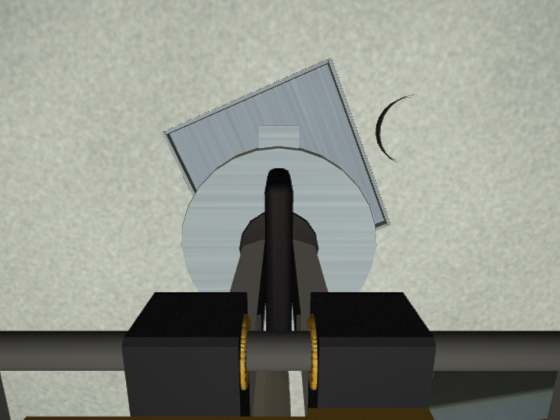

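Bar still gripped upright, and the cover is over the tray: tray corners at (168,133), (330,61) and (386,224), lug at (278,135). Lowering.

servo_tool:
  series: "1 0 0 1.5 0;1 0 0 4 0;1 0 0 7 0;1 0 0 10 0;1 0 0 13 0;1 0 0 15.5 0;1 0 0 17.5 0;1 0 0 18.8 0;1 0 0 19.5 0;1 0 0 19.5 0;1 0 0 19.5 0"

```text
time: 10.08
tool_pos: [0.5044, -0.2629, 0.055]
ee_rot: [3.141, 0.0, 1.382]
wrist_force: [0.5, -0.3, -4.3]
width: 0.0118
```

servo_tool:
  series: "1 0 0 0.2 0;1 0 0 0.4 0;1 0 0 0.6 0;1 0 0 0.8 0;1 0 0 0.8 0;1 0 0 0.8 0"

```text
time: 10.58
tool_pos: [0.5038, -0.2632, 0.0464]
ee_rot: [-3.141, -0.0, 1.381]
wrist_force: [0.6, -0.3, -3.4]
width: 0.0118
```

servo_tool:
  series: "1 0 0 0.1 0;1 0 0 0.15 0;1 0 0 0.2 0;1 0 0 0.2 0;1 0 0 0.2 0"

```text
time: 11.0
tool_pos: [0.5039, -0.2632, 0.0444]
ee_rot: [-3.142, -0.0, 1.381]
wrist_force: [0.2, 0.0, -3.4]
width: 0.0116
```

servo_tool:
  series: "1 0 0 0.05 0;1 0 0 0.1 0;1 0 0 0.1 0;1 0 0 0.1 0"

```text
time: 11.33
tool_pos: [0.504, -0.2632, 0.0435]
ee_rot: [3.142, -0.0, 1.381]
wrist_force: [-0.1, 0.0, -3.6]
width: 0.0116
```

servo_tool:
  series: "1 0 0 0.05 0;1 0 0 0.1 0;1 0 0 0.1 0;1 0 0 0.1 0"

```text
time: 11.67
tool_pos: [0.504, -0.2632, 0.0435]
ee_rot: [3.141, 0.0, 1.381]
wrist_force: [-1.9, 1.4, 3.7]
width: 0.0121
```

Contact: the force went from -3.6 to +3.7 N. Releasing.

servo_tool:
  series: "0.7 0 0 -0.1 0;0.4 0 0 -0.1 0;0 0 0 -0.1 0;0 0 0 -0.1 0;-0.3 0 0 -0.1 0;-0.3 0 0 -0.1 0;-0.3 0 0 -0.1 0;-0.3 0 0 -0.1 0;-0.3 0 0 -0.1 0;-0.3 0 0 -0.1 0"

```text
time: 12.5
tool_pos: [0.5039, -0.2632, 0.0434]
ee_rot: [3.142, -0.0, 1.381]
wrist_force: [0.5, 0.7, 0.2]
width: 0.0612
```

servo_tool:
  series: "-0.3 0 0 -1 0;-0.3 0 0 -3 0;-0.3 0 0 -6 0;-0.3 0 0 -9.5 0;-0.3 0 0 -13 0;-0.3 0 0 -16.5 0;-0.3 -1 0 -20 0;-0.3 -3 -1 -22 0;-0.3 -6 -3 -22 0;-0.3 -8 -6 -22 0;-0.3 -8 -10 -22 0;-0.3 -8 -14 -22 0;-0.3 -8 -18 -22 0;-0.3 -8 -20 -22 0;-0.3 -8 -20 -22 0;-0.3 -8 -20 -22 0"

```text
time: 13.83
tool_pos: [0.2922, -0.3041, 0.2648]
ee_rot: [3.139, 0.002, 1.379]
wrist_force: [-0.4, 0.8, 0.3]
width: 0.061
```

```bash
python3 - <<'E'
from h import *
o=robot.get_obs(); print({k:np.round(o[k],3) for k in('time','tool_pos','wrist_force','width')})
A=[]
for n in('top','scene'):
    p,d=snapshot(n); A.append(p); 
    P=cloud(n,d); r=np.hypot(P[...,0]-.504,P[...,1]+.263)
    for nm,m in(('disc',(r<.066)&(P[...,2]>.015)&(P[...,2]<.045)&(p.max(2)>80)),('bar',(r<.07)&(P[...,2]>.068)&(P[...,2]<.09))):
        q=P[m]
        if len(q)>8:
            s=np.linalg.lstsq(np.c_[q[:,:2]-[.504,-.263],np.ones(len(q))],q[:,2],rcond=None)[0]; print(n,nm,len(q),q.mean(0).round(4),'slope/z',s.round(3))
a=cv2.resize(A[0][80:290,120:400],None,fx=1.43,fy=1.43); b=cv2.resize(A[1][130:340,150:430],(a.shape[1],a.shape[0])) 
cv2.imwrite('pics/end.png',np.hstack([a,b])[:,:,::-1])
E
```

```text
{'time': np.float64(13.833), 'tool_pos': array([ 0.292, -0.304,  0.265]), 'wrist_force': array([-0.424,  0.783,  0.261]), 'width': np.float64(0.061)}
top disc 618 [ 0.5028 -0.2597  0.0307] slope/z [ 0.005 -0.001  0.031]
top bar 91 [ 0.5028 -0.2617  0.0779] slope/z [-0.01   0.006  0.078]
scene disc 561 [ 0.5251 -0.2786  0.027 ] slope/z [-0.03   0.03   0.028]
scene bar 139 [ 0.507  -0.2676  0.0743] slope/z [-0.182  0.048  0.075]
```

View pics/end.png

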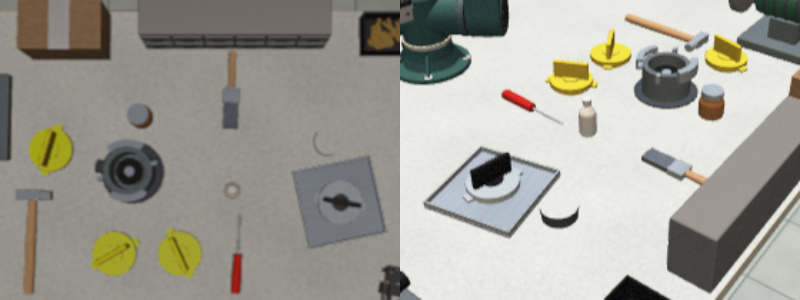

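The pot is open at (130,172), and the cover is flat and centred in the tray at (340,203) with its handle up. Everything else is where it was, so I'm handing in.

```bash
python3 -c "
from bench import robot
print(robot.close_job())"
```

```text
the job is handed in; nothing more can be done
None
```

The dust pot is open, and its cover lies flat, handle up, in the middle of the steel tray. I gripped the bar, turned the cover about 83° counterclockwise on the pot and checked that the lugs were clear of the claws. I then lifted it over the glue bottle, lowered it until it touched the tray lightly, released it and backed off. The arm's clock read about 14 s when I handed in.

**Last checks:**
- **Cover, top camera:** it measures about 3 mm from the tray centre. The disc top is at z ≈ 31 mm (30 expected), the bar top at 78 mm (78 expected), and the tilt is below 0.5°.
- **Cover, scene camera:** its depth fit disagreed, with the disc at 27 mm and a slope of about 2°. That camera sees the cover at an angle and part of the disc is hidden, so I trusted the top view. Its picture shows the cover flat.
- **Forces:** the force readings stayed below 5 N at the end of each move.
- **Other objects:** by eye, in the last pictures, the bystanders and yellow look-alikes are where they were; I didn't measure them.

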